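Re-load and balance a swing-out rotor

TASK

This centrifuge rotor was loaded wrongly. Take the two glass vials out of it and stand them in the rack, put the two short tubes from the rack into the rotor, and leave it balanced: one tube right down in each of the four buckets, the two long tubes opposite each other and the two short tubes opposite each other. Keep tubes and vials upright throughout and leave the other things on the bench where they are.

Things in the scene. Friction and masses are not known exactly. Their poses are not given: they have to be found in the camera images.
- rotor: Four-place swing-out rotor on a low bench stand, fixed, 230 mm across; origin on the bench at its centre, any yaw. Four equal round buckets, centred 80 mm out on its +x, +y, -x and -y axes. Each: rim 50 mm wide, 70 mm above the bench; mouth flared to 43 mm, bore 33 mm; flat inner floor 20 mm above the bench. Arms and hub between them stay below 70 mm.
- rack: Blue three-place tube rack, 186 x 64 mm, 54 mm high, fixed; origin on the bench under its centre, any yaw. Three 36 mm holes along its x axis at x = -58, 0, +58 mm, in a 6 mm top plate with its upper face 54 mm above the bench; things stand on its floor, 6 mm above the bench. One end hole is empty at the start.
- long_a (a point): Long tube, one of two alike: frosted, conical, 115 mm tall; body 29.4 mm wide, tapering over the lowest 16 mm to a 10 mm tip; flat white cap, 34.4 mm wide, top 17 mm. Point: on the axis, half-way up (57.5 mm); z up the tube. 50 to 90 g. Starts in a bucket beside the other long tube.
- long_b (a point): Long tube, one of two alike: frosted, conical, 115 mm tall; body 29.4 mm wide, tapering over the lowest 16 mm to a 10 mm tip; flat white cap, 34.4 mm wide, top 17 mm. Point: on the axis, half-way up (57.5 mm); z up the tube. 50 to 90 g. Starts in a bucket beside the other long tube.
- short_a (a point): Short tube, one of two alike: frosted, round-bottomed, 90 mm tall, body 28.5 mm wide; white stepped cap: skirt 31 mm wide from 66 to 83 mm up, then a raised centre 17 mm wide. Point: on the axis, half-way up (45 mm); z up the tube. 30 to 65 g. Starts in the rack.
- short_b (a point): Short tube, one of two alike: frosted, round-bottomed, 90 mm tall, body 28.5 mm wide; white stepped cap: skirt 31 mm wide from 66 to 83 mm up, then a raised centre 17 mm wide. Point: on the axis, half-way up (45 mm); z up the tube. 30 to 65 g. Starts in the rack.
- vial_a (a point): Glass vial, one of two alike: clear, flat-bottomed, 95 mm tall; body 27.5 mm wide up to 70 mm, then a shoulder to a white cap 24 mm wide from 78 mm to the top. Point: on the axis, half-way up (47.5 mm); z up the vial. 45 to 85 g. Starts in a bucket beside the other vial.
- vial_b (a point): Glass vial, one of two alike: clear, flat-bottomed, 95 mm tall; body 27.5 mm wide up to 70 mm, then a shoulder to a white cap 24 mm wide from 78 mm to the top. Point: on the axis, half-way up (47.5 mm); z up the vial. 45 to 85 g. Starts in a bucket beside the other vial.
Mind the look-alikes: they are no part of the job. What is shaped like the part that bears vial_a but red is not meant.

How it is judged:
At the end, for the whole second after the job is handed in: Each long and short tube stands in a bucket (within 12 mm of the 80 mm circle, at most 8 mm above its seat, leaning under 0.2 rad), like tubes over 145 mm apart, so opposite; both vials stand in rack holes (within 12 mm of its centre line, at most 8 mm above its floor, under 0.2 rad); all at rest (horizontal distance between long_a and rotor between 0.068 and 0.092 m and height (world z) of each of long_a, long_b below 0.0855 m and angle between each of long_a, long_b, short_a, short_b, vial_a, vial_b's own z axis and vertical below 0.2 rad and horizontal distance between long_b and rotor between 0.068 and 0.092 m and horizontal distance between long_a and long_b above 0.145 m and horizontal distance between short_a and rotor between 0.068 and 0.092 m and height (world z) of each of short_a, short_b below 0.073 m and horizontal distance between short_b and rotor between 0.068 and 0.092 m and horizontal distance between short_a and short_b above 0.145 m and x of vial_a in the frame of rack between -0.075 and 0.075 m and y of vial_a in the frame of rack between -0.012 and 0.012 m and height (world z) of each of vial_a, vial_b below 0.0615 m and x of vial_b in the frame of rack between -0.075 and 0.075 m and y of vial_b in the frame of rack between -0.012 and 0.012 m and linear speed of each of long_a_body, long_b_body, short_a_body, short_b_body, vial_a_body, vial_b_body below 0.02 m/s); the robot touches nothing.
It fails at once if a tube or vial is tipped over (more than 0.8 rad from upright) (angle between any of long_a, long_b, short_a, short_b, vial_a, vial_b's own z axis and vertical above 0.8 rad).
It fails at once if the tip box, the reagent jar or the timer is shifted by more than 30 mm (distance of any of tip_box, reagent_bottle, timer from where it was at the start of the episode above 0.03 m).
It also fails if it takes over 122 s, if anything falls off the work surface, if the arm or the gripper's body presses on something with over 40 N, if the wrist force passes 120 N, or if a joint passes its speed limit or range.

ROBOT

A 6-joint arm with a two-finger parallel gripper is mounted at the origin on the work surface. World frame = base frame: x ahead of the robot, y to its left, z up, the work surface at z = 0. Lengths are in m, angles in rad, forces in N, time in s.
With the tool pointing down it reaches from about 0.325 to 0.775 m from the base axis. Payload 9.3 kg.
Tool frame: the origin (TCP) lies at the very end of the fingers, on their centre line; the grasp point (between the pads) lies behind it (ctrl.grasp_offset is the z of the grasp point in the tool frame, in m); z points along the fingers, y is the line along which they close (so a half turn about z gives the same grasp; the last joint's range is limited). The gripper opens to 85 mm and grips with 20 to 120 N. Pads are 22 mm wide; open, the fingers measure 114 mm over their backs; the gripper's body (76 mm by 85 mm) begins 54 mm behind the grasp point. The pads swing forward as they close: fully open they stand 13 mm farther back than shut.
Start: joints at [-0.153, 0.259, 0.021, 1.334, 0, 1.418], TCP at [0.55, -0, 0.231] pointing down, gripper open.
Joint ranges: [-3.04, 3.04], [-0.91, 1.82], [-1.04, 1.36], [-1.92, 1.95], [-1.52, 1.45], [-3.14, 3.14]. Speed limits (rad/s): [2.22, 2.22, 2.79, 3.14, 3.14, 3.14].

INTERFACE

Orientations are given as a rotation vector (axis times angle).
In Python, from rig import status, vision, ticket, ctrl gives the robot as it stands. The module is installed in compiled form; this text tells all that it offers.
- The arm moves only by the tool play_rows, never from a script. Its argument "series" is a list of rows, each an object with "linear": the shift along the tool's x, y, z normalised to -1 to 1, where 1 is 0.15 m, a list of three; "angular": the turn, a rotation vector about the tool's x, y, z normalised to -1 to 1, where 1 is 0.5 rad, a list of three; "gripper": the closure, from 0 (fully open) to 1 (shut). A call has 1 to 12 rows; each row shifts and turns the commanded pose from where the row before left it, along the tool's axes as they then stand; what a row does not reach is not made up. A row lasts 1/8 s, in which the tool goes at most 62.5 mm and 10.7 degrees, less where a joint would pass 70% of its speed; a pose out of reach is approached as far as the arm can. A call with a number of a shift or a turn outside -1 to 1 is refused whole. A call with a gripper value outside its range is refused whole. The fingers move at their own pace and stop on an object; "newtons" is the grip in N (left out, the last holds). Time passes only in rows, so rows that do not move let the fingers close. It gives the time, the measured TCP pose, the force, the opening and the grip force at its end, in the units of the state.
- status.get_state(): the state, without advancing time (a new reading comes with each control period).
- vision.grab_frame(name): name is "scene" or "side" or "wrist"; returns a dict with "color" (400x640x3 uint8, red, green, blue), "fov_y" (degrees; the focal length in pixels is half the picture's height over the tangent of half this angle, whatever the lens; pixels are square), "cx", "cy" (the principal point, pixels), "dist" ([k1, k2, p1, p2, k3] as OpenCV has them; the pictures are not rectified), "rvec" (rotation vector, rad) and "tvec" (3), from world to camera coordinates, as OpenCV has them. Camera axes: x right, y down, z forward; pixel columns grow to the right and rows downward; lengths in m; the calibration is good to about 2 mm. A picture is of the moment at which its call begins. There is no depth.
- ticket.hand_in(): hands the job in; it is judged then, once.
Trained networks look in a picture, given as the dict that the camera call returned (one of the last four; its "shot" number tells which), for a name from the list of things; names that differ only in an ending like _2 or _b are one class to them, and where a whole thing is asked for, a point or a joint stands for the part that bears it (a point fixed in the world has none). Each returns a list of dicts, best first, with "score" (0 to 1); they miss things now and then, are a little off and sometimes report something else, mostly with a low value. They report only what shows in the picture. A call takes as long as a camera call. They do not tell look-alikes from the thing itself.
- vision.boxes_of(name, picture): "xy" ([column, row] in pixels, amid what is visible of it).
- vision.masks_of(name, picture): "mask" (400x640 bool, what is visible of it) and "xy" ([column, row] in pixels, amid what is visible of it).
- vision.pinpoint(name, picture): "xy" ([column, row] in pixels: a listed point, or the origin of a listed thing).
The state is a dict: "time_s": time; "qpos": joint angles; "joint_vel": joint speeds; "joint_torque": joint torques, N m; "tool_pos": TCP position; "eef_rot": TCP orientation; "ft_force": force on the tool from outside, world axes, zero at the start; "ft_torque": the same for the moment, N m; "grip_width": finger opening in m; "grip_force": force on a finger pad.
Only numpy, scipy, OpenCV 4.12 (cv2) and the standard library are available. Lean on these libraries where they do the work, as an engineer would, in place of code of your own. Each camera call takes 0.05 s, during which the arm holds its last target. There are 200 camera calls.

## Working session

There is one attempt and no reset: what is moved stays moved. The work goes in short steps, Python scripts to look and compute and a tool call to move; the robot and the scene stay as the last step left them, time stands still between calls to the robot, and variables do not carry over. Pictures are saved under pics/ and viewed, at most 14 in all, crops included, and the job is handed in when it is done.

Besides the shell and the picture viewer there is one more tool, called after "Call:" as name([rows], argument=value, ...), one row to a line, values as JSON. play_rows: Moves the arm, as the interface text tells. Its arguments: {"type":"object","properties":{"series":{"type":"array"},"newtons":{"type":"number"}},"required":["series"]}

```bash
mkdir -p pics; python3 - <<'E'
from rig import status, vision, ctrl
import cv2, numpy as np
print(ctrl.grasp_offset); s=status.get_state(); print(s)
for n in ["scene","side"]:
    f=vision.grab_frame(n); cv2.imwrite(f"pics/{n}0.png",f["color"][:,:,::-1])
    print(n,f["fov_y"],f["cx"],f["cy"],f["dist"],f["rvec"],f["tvec"])
    for o in ["rotor","rack","long_a","short_a","vial_a"]:
        print(o,[(np.round(d["xy"]).tolist(),round(d["score"],2)) for d in vision.pinpoint(o,f)])
E
```

```text
-0.0187
{'time_s': 0.0, 'qpos': array([-1.52606977e-01,  2.59223690e-01,  2.07596223e-02,  1.33371864e+00,
        3.32585369e-06,  1.41821424e+00]), 'joint_vel': array([-7.83930750e-05,  2.30550637e-04, -2.07015241e-03, -6.20684337e-04,
       -4.01220784e-04,  9.58692902e-04]), 'joint_torque': array([-2.65873996e-04, -5.55637658e+01,  3.44536042e+01,  1.31759423e-02,
       -2.94380488e-04,  4.47349430e-05]), 'tool_pos': array([5.49714658e-01, 3.63498621e-05, 2.30648224e-01]), 'eef_rot': array([-2.22067703e+00, -2.22062174e+00,  1.28325623e-03]), 'ft_force': array([ 0.61899334, -0.07806862, -0.34436905]), 'ft_torque': array([ 0.02796623, -0.01269472,  0.01552428]), 'grip_force': 0.0, 'grip_width': 0.08544230940770425}
scene 50.910707091270694 322.6357000850476 196.60635906717164 [0.02683844 0.         0.         0.         0.        ] [ 1.64417354  1.99833887 -0.71994593] [ 0.0883301  -0.35001265  1.33648577]
rotor [([306.0, 219.0], 0.85)]
rack [([446.0, 222.0], 0.66)]
long_a [([265.0, 200.0], 0.7), ([295.0, 168.0], 0.62)]
short_a [([457.0, 209.0], 0.6), ([469.0, 231.0], 0.58)]
vial_a [([335.0, 195.0], 0.85), ([291.0, 266.0], 0.71), ([312.0, 225.0], 0.61)]
side 52.0380270342643 322.48037644898545 201.80362245345182 [-0.09787357  0.          0.          0.          0.        ] [ 2.04514229 -0.50269186  0.28420706] [-0.46508287  0.22033594  0.84935427]
rotor [([334.0, 243.0], 0.92)]
rack [([264.0, 192.0], 0.83)]
long_a [([363.0, 229.0], 0.83), ([313.0, 237.0], 0.8), ([310.0, 210.0], 0.68)]
short_a [([275.0, 172.0], 0.62), ([266.0, 180.0], 0.55)]
vial_a [([384.0, 213.0], 0.58), ([352.0, 210.0], 0.55), ([310.0, 214.0], 0.52)]
```

View pics/scene0.png

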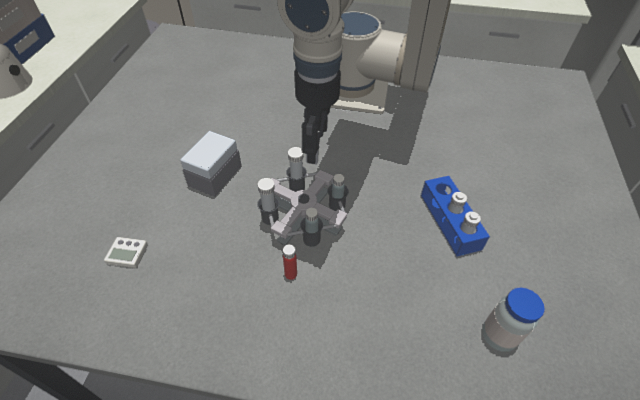

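View pics/side0.png

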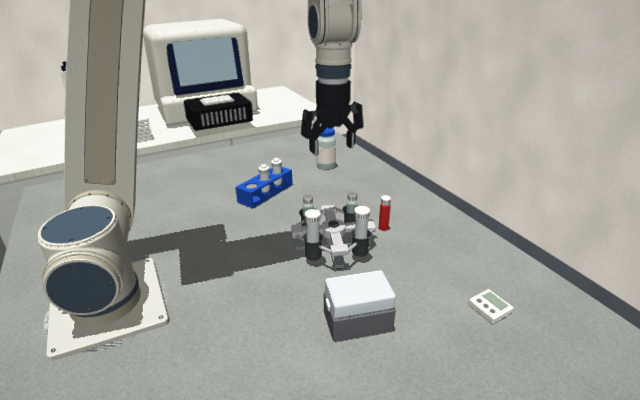

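The scene picture shows vials at about (338,190) and (312,225), long tubes at (267,200) and (295,168), and short tubes in the rack at (457,205) and (471,225). The empty rack hole is near (440,188). The red look-alike is a vial standing on the bench at (290,262), or (385,213) in the side view. I'll leave it alone.

```bash
cat > h.py <<'E'
from rig import status, vision, ctrl
import cv2, numpy as np
from scipy.spatial.transform import Rotation as R
Z=dict(rotor=0,rack=0,long_a=.0775,short_a=.051,vial_a=.0675)
def at_z(f,xy,z):
    fl=200/np.tan(np.radians(f["fov_y"])/2)
    K=np.array([[fl,0,f["cx"]],[0,fl,f["cy"]],[0,0,1]])
    u=cv2.undistortPoints(np.array([[xy]],float),K,np.array(f["dist"]))[0,0]
    M=R.from_rotvec(np.ravel(f["rvec"])).as_matrix(); c=-M.T@np.ravel(f["tvec"]); d=M.T@np.array([*u,1])
    return c+d*(z-c[2])/d[2]
def proj(f,P):
    fl=200/np.tan(np.radians(f["fov_y"])/2)
    K=np.array([[fl,0,f["cx"]],[0,fl,f["cy"]],[0,0,1]])
    return cv2.projectPoints(np.array(P,float).reshape(-1,3),np.array(f["rvec"],float).ravel(),np.array(f["tvec"],float).ravel(),K,np.array(f["dist"]))[0][:,0]
E
python3 - <<'E'
from h import *
for n in ["scene","side"]:
    f=vision.grab_frame(n)
    for o in Z:
        for d in vision.pinpoint(o,f):
            if d["score"]>.3: print(n,o,np.round(at_z(f,d["xy"],Z[o])[:2],4),np.round(d["xy"]),round(d["score"],2))
E
```

```text
scene rotor [ 0.5378 -0.0263] [307. 217.] 0.72
scene rack [0.4913 0.2988] [446. 223.] 0.78
scene long_a [ 0.5688 -0.1109] [266. 200.] 0.88
scene long_a [ 0.4571 -0.0668] [297. 167.] 0.62
scene short_a [0.5359 0.3402] [471. 228.] 0.54
scene short_a [0.4773 0.3098] [456. 206.] 0.52
scene vial_a [ 0.7052 -0.0226] [290. 262.] 0.8
scene vial_a [0.5118 0.0333] [334. 194.] 0.64
scene vial_a [0.6133 0.0007] [311. 227.] 0.62
side rotor [ 0.5391 -0.0324] [334. 245.] 0.58
side rack [ 0.6358 -0.0048] [360. 229.] 0.4
side long_a [ 0.5692 -0.11  ] [361. 231.] 0.93
side long_a [ 0.4629 -0.0736] [313. 236.] 0.88
side short_a [0.4742 0.284 ] [264. 182.] 0.69
side short_a [0.5309 0.3378] [275. 171.] 0.69
side vial_a [ 0.6779 -0.052 ] [385. 212.] 0.67
side vial_a [0.4995 0.0321] [308. 214.] 0.61
side vial_a [0.6082 0.0041] [350. 209.] 0.54
side vial_a [ 0.5791 -0.1066] [364. 233.] 0.52
```

```bash
python3 - <<'E'
from h import *
f=vision.grab_frame("wrist"); cv2.imwrite("pics/w0.png",f["color"][:,:,::-1])
M=R.from_rotvec(np.ravel(f["rvec"])).as_matrix();print("cam",-M.T@np.ravel(f["tvec"]),M[2],f["fov_y"])
for o in Z:
    for d in vision.pinpoint(o,f): print(o,np.round(at_z(f,d["xy"],Z[o])[:2],4),np.round(d["xy"]),round(d["score"],2))
E
```

```text
cam [0.55020667 0.07326098 0.3747623 ] [-2.33355623e-04 -2.90483375e-01 -9.56880010e-01] 61.714651244303646
rotor [ 0.5367 -0.0365] [309. 201.] 0.96
long_a [ 0.5705 -0.104 ] [341. 287.] 0.77
long_a [ 0.4637 -0.067 ] [231. 254.] 0.65
long_a [0.6093 0.0043] [386. 182.] 0.25
vial_a [ 0.6836 -0.0205] [460. 205.] 0.81
vial_a [ 0.6112 -0.001 ] [385. 185.] 0.68
vial_a [0.5027 0.0379] [268. 143.] 0.55
```

View pics/w0.png

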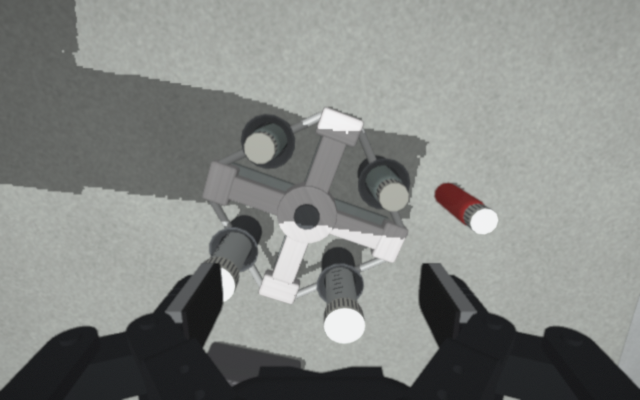

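The wrist view shows vial caps at (259,149) and (393,197), long caps at (344,325) and about (222,284), hub at (307,215) and the red look-alike's cap at (483,221). I'll locate the rotor from the cap tops at their known heights.

```bash
python3 - <<'E'
from h import *
from scipy.optimize import least_squares
f=vision.grab_frame("wrist")
V1=at_z(f,(259,149),.115)[:2];V2=at_z(f,(393,197),.115)[:2];L1=at_z(f,(344,325),.135)[:2]
print(V1,V2,L1,at_z(f,(307,215),.06))
obs=np.array([V2,V1,L1]);k=np.array([0,1,3])*np.pi/2
# yaw def: V2 +x, V1 +y, L1 -y
g=lambda p:(p[:2]+.08*np.c_[np.cos(p[2]+k),np.sin(p[2]+k)]-obs).ravel()
r=least_squares(g,[.538,-.03,.42]);print(r.x,np.round(g(r.x),4))
for i in range(4): print(i,r.x[:2]+.08*np.array([np.cos(r.x[2]+i*np.pi/2),np.sin(r.x[2]+i*np.pi/2)]))
E
```

```text
[0.50268576 0.03889045] [6.08489862e-01 4.53514475e-04] [ 0.56983606 -0.1053438 ] [ 0.53671968 -0.03351138  0.06      ]
[ 0.53616383 -0.03325863  0.43587189] [ 0.0002  0.0001 -0.0003  0.0004  0.0001 -0.0004]
0 [6.08684015e-01 5.17439672e-04]
1 [0.50238776 0.03926155]
2 [ 0.46364365 -0.06703471]
3 [ 0.56993991 -0.10577882]
```

Call:
play_rows([
  {"linear": [0.32, -0.067, 0], "angular": [0, 0, 0], "gripper": 0},
  {"linear": [0.32, -0.067, 0], "angular": [0, 0, 0], "gripper": 0},
  {"linear": [0.32, -0.067, 0], "angular": [0, 0, 0], "gripper": 0},
  {"linear": [0.32, -0.067, 0], "angular": [0, 0, 0], "gripper": 0},
  {"linear": [0.32, -0.067, 0], "angular": [0, 0, 0], "gripper": 0},
  {"linear": [0.32, -0.067, 0], "angular": [0, 0, 0], "gripper": 0},
  {"linear": [0, 0, 0], "angular": [0, 0, 0], "gripper": 0},
  {"linear": [0, 0, 0], "angular": [0, 0, 0], "gripper": 0},
], newtons=30)

```text
time_s: 2.55
tool_pos: [0.4896, 0.288, 0.2312]
eef_rot: [2.221, 2.222, -0.001]
ft_force: [0.1, 0.1, -0.1]
grip_width: 0.0853
grip_force: 0.0
```

```bash
python3 - <<'E'
from h import *
f=vision.grab_frame("wrist"); cv2.imwrite("pics/w1.png",f["color"][:,:,::-1])
s=status.get_state();print(s["time_s"],s["tool_pos"],s["eef_rot"])
for o in Z:
    for d in vision.pinpoint(o,f): print(o,np.round(at_z(f,d["xy"],Z[o])[:2],4),np.round(d["xy"]),round(d["score"],2))
import pickle;pickle.dump(f,open("w1.pkl","wb"))
E
```

```text
2.6 [0.48984525 0.28743093 0.23121013] [ 2.22177226e+00  2.22089966e+00 -4.35478411e-04]
rack [0.4826 0.309 ] [314. 151.] 0.8
short_a [0.4829 0.308 ] [314. 160.] 0.89
short_a [0.5318 0.3325] [365. 134.] 0.63
```

View pics/w1.png

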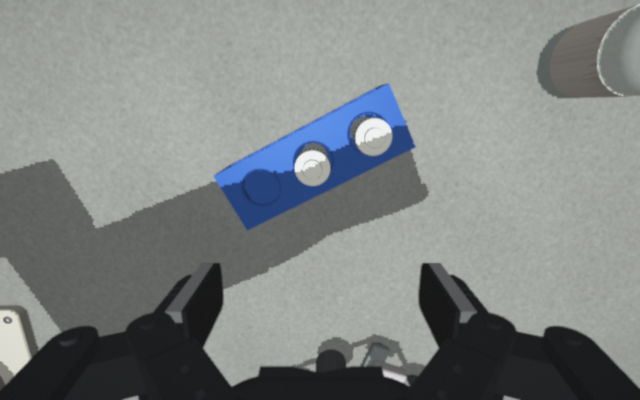

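The rack picture shows the empty hole at (262,188) and short caps at (313,164) and (374,135). The top-plate corners are at (215,177), (388,84), (414,147) and (247,230).

```bash
python3 - <<'E'
from h import *
import pickle;f=pickle.load(open("w1.pkl","rb"))
for p in [(215,177),(388,84),(414,147),(247,230)]: print("corner",at_z(f,p,.054)[:2])
c=np.mean([at_z(f,p,.054)[:2] for p in [(215,177),(388,84),(414,147),(247,230)]],0);print("centre",c)
print("hole",at_z(f,(262,188),.054)[:2])
a=at_z(f,(313,164),.094)[:2];b=at_z(f,(374,135),.094)[:2];print(a,b,np.linalg.norm(a-b),np.degrees(np.arctan2(*(b-a)[::-1])))
# rectangle fit by image segmentation
im=f["color"].astype(int);m=((im[...,2]>im[...,0]+40)&(im[...,2]>60)).astype(np.uint8);m[:60]=0;m[260:]=0
n,l,st,ce=cv2.connectedComponentsWithStats(m);i=1+np.argmax(st[1:,4]);print(st[i])
cnt=np.argwhere(l==i)[:,::-1];h=cv2.convexHull(cnt.astype(np.int32))[:,0]
w=np.array([at_z(f,p,.054)[:2] for p in h],np.float32);print(cv2.minAreaRect(w*1000))
E
```

```text
corner [0.38682764 0.29143557]
corner [0.5503699  0.37690558]
corner [0.57846835 0.32066206]
corner [0.41447306 0.2361245 ]
centre [0.48253474 0.30628193]
hole [0.43202669 0.28045058]
[0.48336354 0.31147049] [0.53372907 0.33555414] 0.05582749241393186 25.556064610222375
[  213    83   202   147 10804]
((481.8685607910156, 307.81427001953125), (187.41510009765625, 66.17903900146484), 27.232810974121094)
```

Call:
play_rows([
  {"linear": [0, 0, -0.018], "angular": [0, 0, -0.371], "gripper": 0},
  {"linear": [0, 0, -0.018], "angular": [0, 0, -0.371], "gripper": 0},
  {"linear": [0, 0, -0.018], "angular": [0, 0, -0.371], "gripper": 0},
  {"linear": [0, 0, -0.018], "angular": [0, 0, -0.371], "gripper": 0},
  {"linear": [0, 0, -0.018], "angular": [0, 0, -0.371], "gripper": 0},
  {"linear": [0, 0, -0.018], "angular": [0, 0, -0.371], "gripper": 0},
  {"linear": [0, 0, -0.018], "angular": [0, 0, -0.371], "gripper": 0},
  {"linear": [0, 0, -0.018], "angular": [0, 0, -0.371], "gripper": 0},
  {"linear": [0, 0, -0.018], "angular": [0, 0, -0.371], "gripper": 0},
  {"linear": [0, 0, -0.018], "angular": [0, 0, -0.371], "gripper": 0},
  {"linear": [0, 0, -0.018], "angular": [0, 0, -0.371], "gripper": 0},
  {"linear": [0, 0, 0], "angular": [0, 0, 0], "gripper": 0},
])

```text
time_s: 4.35
tool_pos: [0.4899, 0.2876, 0.2612]
eef_rot: [-0.728, 3.056, 0.0]
ft_force: [-0.0, -0.7, -0.6]
grip_width: 0.0855
grip_force: 0.0
```

```bash
cat > go.py <<'E'
import sys
from h import *
P=dict(B0=(.6087,.0005),B1=(.5024,.0393),B2=(.4636,-.0670),B3=(.5699,-.1058),E=(.4305,.2803),C=(.482,.307),S=(.5335,.3337))
s=status.get_state();p=np.array(s["tool_pos"]);M=R.from_rotvec(s["eef_rot"]).as_matrix()
print("t",round(s["time_s"],2),"pos",p.round(4),"yaw y",round(float(np.degrees(np.arctan2(M[1,1],M[0,1]))),2),"tilt",M[2,2].round(4),"q",s["qpos"].round(2),"w",round(s["grip_width"],4))
for a in sys.argv[1:]:
    n,z=a.split(","); t=np.array([*P[n],float(z)]); d=M.T@(t-p)/.15
    print(a,"total units",d.round(3),"rows",int(np.ceil(np.abs(d).max()/.36)), "rotvec/0.5", (R.from_matrix(M.T@np.array([[-.8886,-.4586,0],[-.4586,.8886,0],[0,0,-1]]).T).as_rotvec()/.5).round(3))
    p=t
E
python3 go.py B1,0.261 B1,0.092
```

```text
t 4.35 pos [0.4899 0.2876 0.2612] yaw y 116.8 tilt -1.0 q [ 0.38  0.28  0.13  1.42  0.   -0.08] w 0.0855
B1,0.261 total units [ 6.720e-01 -1.515e+00  1.000e-03] rows 5 rotvec/0.5 [-0.     0.001 -0.018]
B1,0.092 total units [0.    0.    1.127] rows 4 rotvec/0.5 [-0.     0.001 -0.018]
```

Call:
play_rows([
  {"linear": [0.134, -0.303, 0], "angular": [0, 0, 0], "gripper": 0},
  {"linear": [0.134, -0.303, 0], "angular": [0, 0, 0], "gripper": 0},
  {"linear": [0.134, -0.303, 0], "angular": [0, 0, 0], "gripper": 0},
  {"linear": [0.134, -0.303, 0], "angular": [0, 0, 0], "gripper": 0},
  {"linear": [0.134, -0.303, 0], "angular": [0, 0, 0], "gripper": 0},
  {"linear": [0, 0, 0.2], "angular": [0, 0, 0], "gripper": 0},
  {"linear": [0, 0, 0.2], "angular": [0, 0, 0], "gripper": 0},
  {"linear": [0, 0, 0.1], "angular": [0, 0, 0], "gripper": 0},
  {"linear": [0, 0, 0], "angular": [0, 0, 0], "gripper": 0},
])

```text
time_s: 5.48
tool_pos: [0.5026, 0.0399, 0.1855]
eef_rot: [0.728, -3.055, -0.001]
ft_force: [-0.0, -0.3, 0.7]
grip_width: 0.0855
grip_force: 0.0
```

```bash
python3 go.py B1,0.092; python3 - <<'E'
from h import *
a=vision.grab_frame("wrist");b=vision.grab_frame("side")
cv2.imwrite("pics/w2.png",np.vstack([a["color"],])[:,:,::-1])
cv2.imwrite("pics/s2.png",cv2.resize(b["color"][120:300,220:460,::-1],(720,540)))
E
```

```text
t 5.47 pos [0.5026 0.0399 0.1855] yaw y 116.8 tilt -1.0 q [-0.09  0.2  -0.17  1.2  -0.   -0.56] w 0.0855
B1,0.092 total units [ 0.002 -0.003  0.623] rows 2 rotvec/0.5 [ 0.002 -0.002 -0.017]
```

View pics/s2.png

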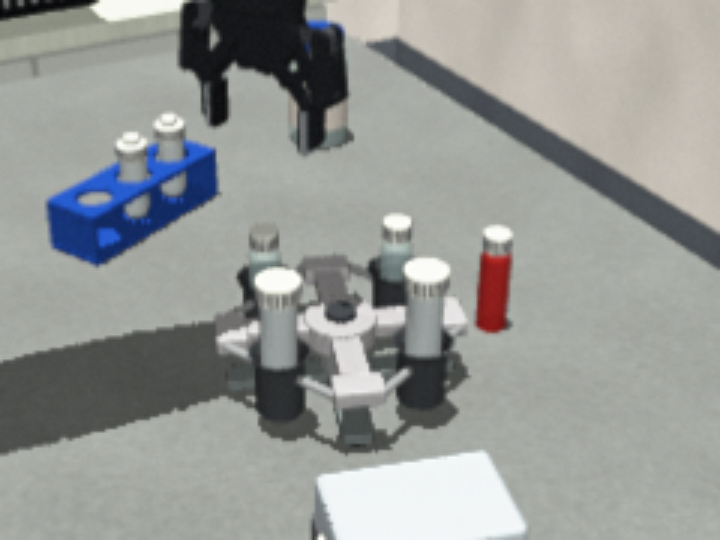

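View pics/w2.png

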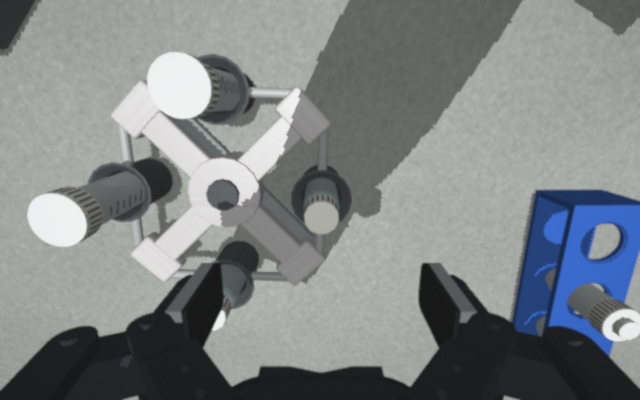

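In the side and wrist views the fingers straddle the clear vial in B1, at (320,215) in the wrist view. The red look-alike stands apart and is not involved.

Call:
play_rows([
  {"linear": [0, 0, 0.16], "angular": [0, 0, 0], "gripper": 0},
  {"linear": [0, 0, 0.16], "angular": [0, 0, 0], "gripper": 0},
  {"linear": [0, 0, 0.16], "angular": [0, 0, 0], "gripper": 0},
  {"linear": [0, 0, 0.14], "angular": [0, 0, 0], "gripper": 0},
  {"linear": [0, 0, 0], "angular": [0, 0, 0], "gripper": 0.4},
  {"linear": [0, 0, 0], "angular": [0, 0, 0], "gripper": 1},
  {"linear": [0, 0, 0], "angular": [0, 0, 0], "gripper": 1},
  {"linear": [0, 0, 0], "angular": [0, 0, 0], "gripper": 1},
  {"linear": [0, 0, 0], "angular": [0, 0, 0], "gripper": 1},
  {"linear": [0, 0, 0], "angular": [0, 0, 0], "gripper": 1},
], newtons=40)

```text
time_s: 6.82
tool_pos: [0.5035, 0.04, 0.094]
eef_rot: [-0.731, 3.054, -0.001]
ft_force: [-0.6, 1.0, 5.2]
grip_width: 0.0214
grip_force: 38.0
```

Call:
play_rows([
  {"linear": [0, 0, -0.1], "angular": [0, 0, 0], "gripper": 1},
  {"linear": [0, 0, -0.2], "angular": [0, 0, 0], "gripper": 1},
  {"linear": [0, 0, -0.25], "angular": [0, 0, 0], "gripper": 1},
  {"linear": [0, 0, -0.25], "angular": [0, 0, 0], "gripper": 1},
  {"linear": [0, 0, -0.22], "angular": [0, 0, 0], "gripper": 1},
  {"linear": [0, 0, -0.1], "angular": [0, 0, 0], "gripper": 1},
  {"linear": [0, 0, 0], "angular": [0, 0, 0], "gripper": 1},
])

```text
time_s: 7.7
tool_pos: [0.5032, 0.0399, 0.2614]
eef_rot: [-0.731, 3.054, -0.001]
ft_force: [-1.2, -0.0, -0.7]
grip_width: 0.0217
grip_force: 38.2
```

```bash
python3 go.py E,0.261 E,0.120 E,0.078; python3 - <<'E'
from h import *
b=vision.grab_frame("side")
cv2.imwrite("pics/s3.png",cv2.resize(b["color"][100:280,220:460,::-1],(720,540)))
E
```

```text
t 7.7 pos [0.5032 0.0399 0.2614] yaw y 116.91 tilt -1.0 q [-0.09  0.17 -0.02  1.38  0.   -0.56] w 0.0217
E,0.261 total units [-0.293  1.649  0.002] rows 5 rotvec/0.5 [-0.001  0.002 -0.013]
E,0.120 total units [0.001 0.001 0.94 ] rows 3 rotvec/0.5 [-0.001  0.002 -0.013]
E,0.078 total units [0.   0.   0.28] rows 1 rotvec/0.5 [-0.001  0.002 -0.013]
```

View pics/s3.png

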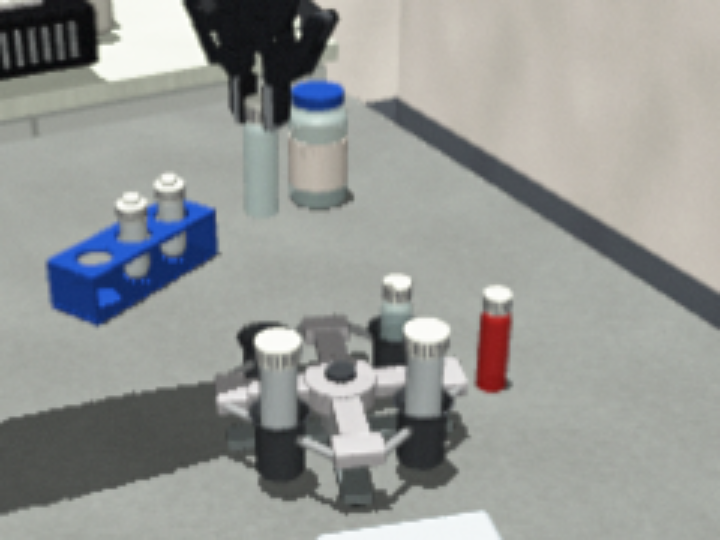

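Call:
play_rows([
  {"linear": [-0.049, 0.275, 0], "angular": [0, 0, 0], "gripper": 1},
  {"linear": [-0.049, 0.275, 0], "angular": [0, 0, 0], "gripper": 1},
  {"linear": [-0.049, 0.275, 0], "angular": [0, 0, 0], "gripper": 1},
  {"linear": [-0.049, 0.275, 0], "angular": [0, 0, 0], "gripper": 1},
  {"linear": [-0.049, 0.275, 0], "angular": [0, 0, 0], "gripper": 1},
  {"linear": [-0.049, 0.275, 0], "angular": [0, 0, 0], "gripper": 1},
  {"linear": [0, 0, 0.25], "angular": [0, 0, 0], "gripper": 1},
  {"linear": [0, 0, 0.25], "angular": [0, 0, 0], "gripper": 1},
  {"linear": [0, 0, 0.25], "angular": [0, 0, 0], "gripper": 1},
  {"linear": [0, 0, 0], "angular": [0, 0, 0], "gripper": 1},
  {"linear": [0, 0, 0], "angular": [0, 0, 0], "gripper": 1},
])

```text
time_s: 9.12
tool_pos: [0.4305, 0.2806, 0.1491]
eef_rot: [-0.731, 3.055, 0.0]
ft_force: [0.8, -0.3, 0.1]
grip_width: 0.0219
grip_force: 38.4
```

```bash
python3 go.py E,0.083; python3 - <<'E'
from h import *
a=vision.grab_frame("scene");b=vision.grab_frame("side")
x=cv2.resize(a["color"][130:270,380:520,::-1],(400,400),interpolation=2);y=cv2.resize(b["color"][110:230,210:330,::-1],(400,400),interpolation=2)
cv2.imwrite("pics/p4.png",np.hstack([x,y]))
E
```

```text
t 9.12 pos [0.4305 0.2806 0.1491] yaw y 116.91 tilt -1.0 q [ 0.41  0.24 -0.22  1.11  0.   -0.06] w 0.0219
E,0.083 total units [ 0.001 -0.002  0.441] rows 2 rotvec/0.5 [ 0.     0.    -0.014]
```

View pics/p4.png

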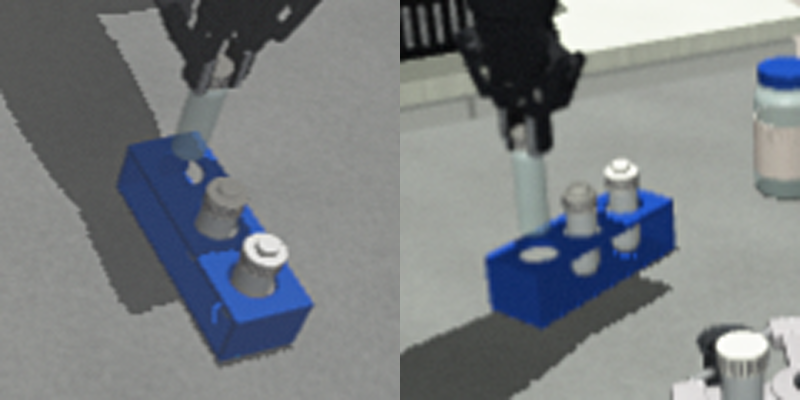

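The vial hangs upright over the empty end hole, its bottom at about (190,140) in the left crop and (535,232) in the right. I'll lower it in stages and watch the force.

Call:
play_rows([
  {"linear": [0.0, 0, 0.08], "angular": [0, 0, 0], "gripper": 1},
  {"linear": [0, 0, 0.08], "angular": [0, 0, 0], "gripper": 1},
  {"linear": [0, 0, 0.08], "angular": [0, 0, 0], "gripper": 1},
  {"linear": [0, 0, 0], "angular": [0, 0, 0], "gripper": 1},
])

```text
time_s: 9.72
tool_pos: [0.4296, 0.2802, 0.1113]
eef_rot: [0.73, -3.053, 0.001]
ft_force: [-1.0, -0.1, -0.1]
grip_width: 0.0215
grip_force: 38.4
```

Call:
play_rows([
  {"linear": [0, 0, 0.08], "angular": [0, 0, 0], "gripper": 1},
  {"linear": [0, 0, 0.08], "angular": [0, 0, 0], "gripper": 1},
  {"linear": [0, 0, 0.04], "angular": [0, 0, 0], "gripper": 1},
  {"linear": [0, 0, 0], "angular": [0, 0, 0], "gripper": 1},
  {"linear": [0, 0, 0], "angular": [0, 0, 0], "gripper": 0.4},
  {"linear": [0, 0, 0], "angular": [0, 0, 0], "gripper": 0.2},
  {"linear": [0, 0, 0], "angular": [0, 0, 0], "gripper": 0.2},
  {"linear": [0, 0, -0.2], "angular": [0, 0, 0], "gripper": 0},
  {"linear": [0, 0, -0.25], "angular": [0, 0, 0], "gripper": 0},
  {"linear": [0, 0, -0.3], "angular": [0, 0, 0], "gripper": 0},
  {"linear": [0, 0, -0.3], "angular": [0, 0, 0], "gripper": 0},
  {"linear": [0, 0, 0], "angular": [0, 0, 0], "gripper": 0},
])

```text
time_s: 11.22
tool_pos: [0.4315, 0.2811, 0.2434]
eef_rot: [-0.73, 3.049, 0.002]
ft_force: [-0.4, 0.3, -0.6]
grip_width: 0.0857
grip_force: 0.0
```

```bash
python3 go.py B2,0.24 B2,0.110; python3 - <<'E'
from h import *
f=vision.grab_frame("scene")
for d in vision.pinpoint("vial_a",f): print(np.round(at_z(f,d["xy"],.0535)[:2],4),round(d["score"],2))
b=vision.grab_frame("side")
for d in vision.pinpoint("vial_a",b): print(np.round(at_z(b,d["xy"],.0535)[:2],4),round(d["score"],2))
E
```

```text
t 11.22 pos [0.4315 0.2811 0.2434] yaw y 116.91 tilt -1.0 q [ 0.41  0.19 -0.04  1.34 -0.   -0.06] w 0.0857
B2,0.24 total units [ 0.86  -2.166  0.018] rows 7 rotvec/0.5 [-0.001  0.013 -0.013]
B2,0.110 total units [0.006 0.    0.867] rows 3 rotvec/0.5 [-0.001  0.013 -0.013]
[ 0.5925 -0.0053] 0.8
[0.4383 0.274 ] 0.67
[ 0.7012 -0.0225] 0.67
[ 0.688  -0.0371] 0.83
[0.6247 0.0259] 0.77
[0.4407 0.2927] 0.63
```

Call:
play_rows([
  {"linear": [0.123, -0.309, 0], "angular": [0, 0, 0], "gripper": 0},
  {"linear": [0.123, -0.309, 0], "angular": [0, 0, 0], "gripper": 0},
  {"linear": [0.123, -0.309, 0], "angular": [0, 0, 0], "gripper": 0},
  {"linear": [0.123, -0.309, 0], "angular": [0, 0, 0], "gripper": 0},
  {"linear": [0.123, -0.309, 0], "angular": [0, 0, 0], "gripper": 0},
  {"linear": [0.123, -0.309, 0], "angular": [0, 0, 0], "gripper": 0},
  {"linear": [0.123, -0.309, 0], "angular": [0, 0, 0], "gripper": 0},
  {"linear": [0, 0, 0.2], "angular": [0, 0, 0], "gripper": 0},
  {"linear": [0, 0, 0.2], "angular": [0, 0, 0], "gripper": 0},
  {"linear": [0, 0, 0.05], "angular": [0, 0, 0], "gripper": 0},
  {"linear": [0, 0, 0], "angular": [0, 0, 0], "gripper": 0},
])

```text
time_s: 12.8
tool_pos: [0.4617, -0.067, 0.1722]
eef_rot: [0.731, -3.054, -0.001]
ft_force: [-0.5, -0.2, 1.1]
grip_width: 0.0854
grip_force: 0.0
```

```bash
python3 go.py B2,0.110
```

```text
t 12.8 pos [ 0.4617 -0.067   0.1722] yaw y 116.93 tilt -1.0 q [-0.32  0.14 -0.28  1.15  0.   -0.79] w 0.0854
B2,0.110 total units [-0.012 -0.006  0.415] rows 2 rotvec/0.5 [ 0.002 -0.002 -0.013]
```

Call:
play_rows([
  {"linear": [-0.012, -0.006, 0.15], "angular": [0, 0, 0], "gripper": 0},
  {"linear": [0, 0, 0.15], "angular": [0, 0, 0], "gripper": 0},
  {"linear": [0, 0, 0.115], "angular": [0, 0, 0], "gripper": 0},
  {"linear": [0, 0, 0], "angular": [0, 0, 0], "gripper": 0.3},
  {"linear": [0, 0, 0], "angular": [0, 0, 0], "gripper": 1},
  {"linear": [0, 0, 0], "angular": [0, 0, 0], "gripper": 1},
  {"linear": [0, 0, 0], "angular": [0, 0, 0], "gripper": 1},
  {"linear": [0, 0, 0], "angular": [0, 0, 0], "gripper": 1},
  {"linear": [0, 0, -0.1], "angular": [0, 0, 0], "gripper": 1},
  {"linear": [0, 0, -0.2], "angular": [0, 0, 0], "gripper": 1},
  {"linear": [0, 0, -0.2], "angular": [0, 0, 0], "gripper": 1},
  {"linear": [0, 0, -0.15], "angular": [0, 0, 0], "gripper": 1},
])

```text
time_s: 14.3
tool_pos: [0.4642, -0.0673, 0.2096]
eef_rot: [-0.731, 3.054, -0.002]
ft_force: [0.4, -0.3, 0.1]
grip_width: 0.032
grip_force: 39.9
```

```bash
python3 go.py B1,0.21 B1,0.115
```

```text
t 14.3 pos [ 0.4642 -0.0673  0.2096] yaw y 116.91 tilt -1.0 q [-0.32  0.13 -0.2   1.24 -0.   -0.79] w 0.032
B1,0.21 total units [-0.549  0.519 -0.003] rows 2 rotvec/0.5 [-0.003  0.003 -0.013]
B1,0.115 total units [0.001 0.001 0.633] rows 2 rotvec/0.5 [-0.003  0.003 -0.013]
```

Call:
play_rows([
  {"linear": [-0.137, 0.13, -0.02], "angular": [0, 0, 0], "gripper": 1},
  {"linear": [-0.137, 0.13, 0], "angular": [0, 0, 0], "gripper": 1},
  {"linear": [-0.137, 0.13, 0], "angular": [0, 0, 0], "gripper": 1},
  {"linear": [-0.137, 0.13, 0], "angular": [0, 0, 0], "gripper": 1},
  {"linear": [0, 0, 0.1], "angular": [0, 0, 0], "gripper": 1},
  {"linear": [0, 0, 0.15], "angular": [0, 0, 0], "gripper": 1},
  {"linear": [0, 0, 0], "angular": [0, 0, 0], "gripper": 1},
  {"linear": [0, 0, 0], "angular": [0, 0, 0], "gripper": 1},
])

```text
time_s: 15.3
tool_pos: [0.502, 0.039, 0.1738]
eef_rot: [-0.73, 3.055, -0.0]
ft_force: [-0.2, 0.3, -0.4]
grip_width: 0.032
grip_force: 39.9
```

```bash
python3 go.py B1,0.115;  python3 - <<'E'
from h import *
a=vision.grab_frame("scene");b=vision.grab_frame("side")
x=cv2.resize(a["color"][120:260,240:380,::-1],(400,400),interpolation=2);y=cv2.resize(b["color"][150:270,270:390,::-1],(400,400),interpolation=2)
cv2.imwrite("pics/p5.png",np.hstack([x,y]))
E
```

```text
t 15.3 pos [0.502  0.039  0.1738] yaw y 116.88 tilt -1.0 q [-0.09  0.2  -0.2   1.17 -0.   -0.56] w 0.032
B1,0.115 total units [-0.003  0.     0.392] rows 2 rotvec/0.5 [-0.001  0.001 -0.015]
```

View pics/p5.png

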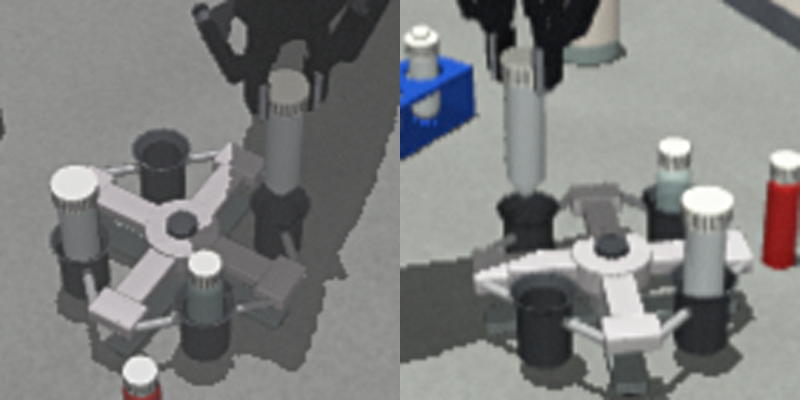

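The long tube stands centred over B1's mouth in both views. I'll lower and release it.

Call:
play_rows([
  {"linear": [0, 0, 0.1], "angular": [0, 0, 0], "gripper": 1},
  {"linear": [0, 0, 0.1], "angular": [0, 0, 0], "gripper": 1},
  {"linear": [0, 0, 0.1], "angular": [0, 0, 0], "gripper": 1},
  {"linear": [0, 0, 0.09], "angular": [0, 0, 0], "gripper": 1},
  {"linear": [0, 0, 0], "angular": [0, 0, 0], "gripper": 1},
  {"linear": [0, 0, 0], "angular": [0, 0, 0], "gripper": 0.4},
  {"linear": [0, 0, 0], "angular": [0, 0, 0], "gripper": 0},
  {"linear": [0, 0, 0], "angular": [0, 0, 0], "gripper": 0},
  {"linear": [0, 0, -0.2], "angular": [0, 0, 0], "gripper": 0},
  {"linear": [0, 0, -0.25], "angular": [0, 0, 0], "gripper": 0},
  {"linear": [0, 0, -0.25], "angular": [0, 0, 0], "gripper": 0},
  {"linear": [0, 0, 0], "angular": [0, 0, 0], "gripper": 0},
])

```text
time_s: 16.9
tool_pos: [0.5032, 0.0395, 0.2226]
eef_rot: [-0.73, 3.05, -0.003]
ft_force: [-0.2, -0.2, -0.8]
grip_width: 0.0856
grip_force: 0.0
```

```bash
python3 go.py S,0.22 S,0.062
```

```text
t 16.9 pos [0.5032 0.0395 0.2226] yaw y 116.92 tilt -1.0 q [-0.09  0.18 -0.1   1.28  0.   -0.56] w 0.0856
S,0.22 total units [-1.068  1.658  0.018] rows 5 rotvec/0.5 [-0.006  0.009 -0.013]
S,0.062 total units [0.005 0.003 1.053] rows 3 rotvec/0.5 [-0.006  0.009 -0.013]
```

Call:
play_rows([
  {"linear": [-0.178, 0.276, 0], "angular": [0, 0, 0], "gripper": 0},
  {"linear": [-0.178, 0.276, 0], "angular": [0, 0, 0], "gripper": 0},
  {"linear": [-0.178, 0.276, 0], "angular": [0, 0, 0], "gripper": 0},
  {"linear": [-0.178, 0.276, 0], "angular": [0, 0, 0], "gripper": 0},
  {"linear": [-0.178, 0.276, 0], "angular": [0, 0, 0], "gripper": 0},
  {"linear": [-0.178, 0.276, 0], "angular": [0, 0, 0], "gripper": 0},
  {"linear": [0, 0, 0.2], "angular": [0, 0, 0], "gripper": 0},
  {"linear": [0, 0, 0.25], "angular": [0, 0, 0], "gripper": 0},
  {"linear": [0, 0, 0.2], "angular": [0, 0, 0], "gripper": 0},
  {"linear": [0, 0, 0], "angular": [0, 0, 0], "gripper": 0},
])

```text
time_s: 18.15
tool_pos: [0.5308, 0.3329, 0.1194]
eef_rot: [0.73, -3.05, 0.002]
ft_force: [-0.8, 0.6, 0.4]
grip_width: 0.0856
grip_force: 0.0
```

```bash
python3 go.py S,0.063
```

```text
t 18.15 pos [0.5308 0.3329 0.1194] yaw y 116.92 tilt -1.0 q [ 0.43  0.44  0.01  1.14 -0.   -0.04] w 0.0856
S,0.063 total units [-0.02  -0.003  0.376] rows 2 rotvec/0.5 [ 0.    -0.011 -0.013]
```

Call:
play_rows([
  {"linear": [-0.02, 0, 0.12], "angular": [0, 0, 0], "gripper": 0},
  {"linear": [0, 0, 0.12], "angular": [0, 0, 0], "gripper": 0},
  {"linear": [0, 0, 0.12], "angular": [0, 0, 0], "gripper": 0},
  {"linear": [0, 0, 0], "angular": [0, 0, 0], "gripper": 0.3},
  {"linear": [0, 0, 0], "angular": [0, 0, 0], "gripper": 1},
  {"linear": [0, 0, 0], "angular": [0, 0, 0], "gripper": 1},
  {"linear": [0, 0, 0], "angular": [0, 0, 0], "gripper": 1},
  {"linear": [0, 0, 0], "angular": [0, 0, 0], "gripper": 1},
  {"linear": [0, 0, -0.1], "angular": [0, 0, 0], "gripper": 1},
  {"linear": [0, 0, -0.25], "angular": [0, 0, 0], "gripper": 1},
  {"linear": [0, 0, -0.3], "angular": [0, 0, 0], "gripper": 1},
  {"linear": [0, 0, -0.3], "angular": [0, 0, 0], "gripper": 1},
])

```text
time_s: 19.65
tool_pos: [0.5348, 0.3348, 0.2132]
eef_rot: [-0.731, 3.055, 0.0]
ft_force: [0.3, 0.8, 0.1]
grip_width: 0.0287
grip_force: 39.5
```

```bash
python3 go.py B2,0.22 B2,0.080
```

```text
t 19.65 pos [0.5348 0.3348 0.2132] yaw y 116.91 tilt -1.0 q [ 0.43  0.4   0.19  1.36 -0.   -0.04] w 0.0287
B2,0.22 total units [ 1.636 -2.174 -0.046] rows 7 rotvec/0.5 [-0.     0.001 -0.013]
B2,0.080 total units [0.    0.    0.933] rows 3 rotvec/0.5 [-0.     0.001 -0.013]
```

Call:
play_rows([
  {"linear": [0.2045, -0.272, -0.03], "angular": [0, 0, 0], "gripper": 1},
  {"linear": [0.2045, -0.272, -0.03], "angular": [0, 0, 0], "gripper": 1},
  {"linear": [0.2045, -0.272, -0.03], "angular": [0, 0, 0], "gripper": 1},
  {"linear": [0.2045, -0.272, -0.01], "angular": [0, 0, 0], "gripper": 1},
  {"linear": [0.2045, -0.272, 0], "angular": [0, 0, 0], "gripper": 1},
  {"linear": [0.2045, -0.272, 0], "angular": [0, 0, 0], "gripper": 1},
  {"linear": [0.2045, -0.272, 0], "angular": [0, 0, 0], "gripper": 1},
  {"linear": [0.2045, -0.272, 0], "angular": [0, 0, 0], "gripper": 1},
  {"linear": [0, 0, 0.2], "angular": [0, 0, 0], "gripper": 1},
  {"linear": [0, 0, 0.2], "angular": [0, 0, 0], "gripper": 1},
  {"linear": [0, 0, 0.12], "angular": [0, 0, 0], "gripper": 1},
  {"linear": [0, 0, 0], "angular": [0, 0, 0], "gripper": 1},
])

```text
time_s: 21.15
tool_pos: [0.4633, -0.0671, 0.1476]
eef_rot: [0.731, -3.054, -0.001]
ft_force: [-0.1, -0.3, 0.8]
grip_width: 0.0284
grip_force: 39.6
```

```bash
python3 go.py B2,0.080
```

```text
t 21.15 pos [ 0.4633 -0.0671  0.1476] yaw y 116.9 tilt -1.0 q [-0.32  0.16 -0.32  1.09  0.   -0.79] w 0.0284
B2,0.080 total units [-0.002 -0.001  0.451] rows 2 rotvec/0.5 [ 0.002 -0.002 -0.014]
```

Call:
play_rows([
  {"linear": [0, 0, 0.08], "angular": [0, 0, 0], "gripper": 1},
  {"linear": [0, 0, 0.08], "angular": [0, 0, 0], "gripper": 1},
  {"linear": [0, 0, 0.08], "angular": [0, 0, 0], "gripper": 1},
  {"linear": [0, 0, 0], "angular": [0, 0, 0], "gripper": 1},
])

```text
time_s: 21.65
tool_pos: [0.4635, -0.0668, 0.1108]
eef_rot: [0.731, -3.054, -0.002]
ft_force: [0.5, 1.8, -1.0]
grip_width: 0.0284
grip_force: 39.5
```

Call:
play_rows([
  {"linear": [0, 0, 0.08], "angular": [0, 0, 0], "gripper": 1},
  {"linear": [0, 0, 0.08], "angular": [0, 0, 0], "gripper": 1},
  {"linear": [0, 0, 0.05], "angular": [0, 0, 0], "gripper": 1},
  {"linear": [0, 0, 0], "angular": [0, 0, 0], "gripper": 1},
  {"linear": [0, 0, 0], "angular": [0, 0, 0], "gripper": 0.4},
  {"linear": [0, 0, 0], "angular": [0, 0, 0], "gripper": 0},
  {"linear": [0, 0, 0], "angular": [0, 0, 0], "gripper": 0},
  {"linear": [0, 0, -0.15], "angular": [0, 0, 0], "gripper": 0},
  {"linear": [0, 0, -0.25], "angular": [0, 0, 0], "gripper": 0},
  {"linear": [0, 0, -0.3], "angular": [0, 0, 0], "gripper": 0},
  {"linear": [0, 0, -0.25], "angular": [0, 0, 0], "gripper": 0},
  {"linear": [0, 0, 0], "angular": [0, 0, 0], "gripper": 0},
])

```text
time_s: 23.15
tool_pos: [0.465, -0.0676, 0.2251]
eef_rot: [-0.73, 3.052, -0.004]
ft_force: [0.0, -0.1, -1.2]
grip_width: 0.0854
grip_force: 0.0
```

```bash
python3 go.py B0,0.22 B0,0.092; python3 - <<'E'
from h import *
a=vision.grab_frame("scene");b=vision.grab_frame("side")
x=cv2.resize(a["color"][120:260,240:380,::-1],(400,400),interpolation=2);y=cv2.resize(b["color"][120:300,240:420,::-1],(400,400),interpolation=2)
cv2.imwrite("pics/p6.png",np.hstack([x,y]))
E
```

```text
t 23.15 pos [ 0.465  -0.0676  0.2251] yaw y 116.91 tilt -1.0 q [-0.32  0.12 -0.17  1.27 -0.   -0.79] w 0.0854
B0,0.22 total units [-1.059 -0.028  0.037] rows 3 rotvec/0.5 [-0.007  0.006 -0.013]
B0,0.092 total units [0.003 0.003 0.853] rows 3 rotvec/0.5 [-0.007  0.006 -0.013]
```

View pics/p6.png

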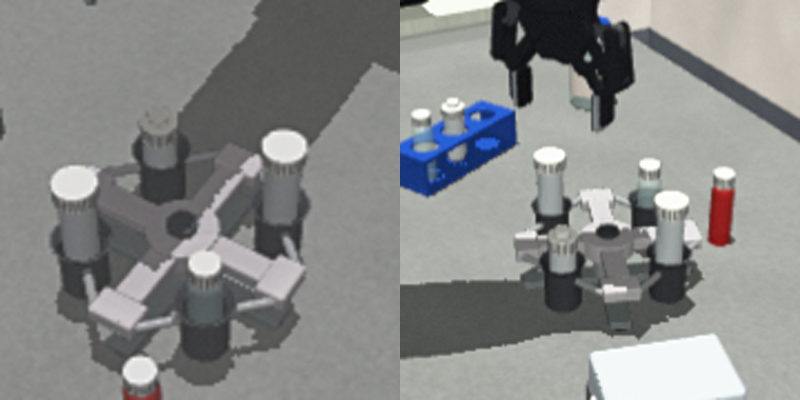

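The long tubes now stand opposite each other at crop (75,185) and (285,150) in the left view. The short tube is down in B2 at (160,120), and the vial is still in B0 at (205,265).

Call:
play_rows([
  {"linear": [-0.265, -0.007, 0], "angular": [0, 0, 0], "gripper": 0},
  {"linear": [-0.265, -0.007, 0], "angular": [0, 0, 0], "gripper": 0},
  {"linear": [-0.265, -0.007, 0], "angular": [0, 0, 0], "gripper": 0},
  {"linear": [-0.265, -0.007, 0], "angular": [0, 0, 0], "gripper": 0},
  {"linear": [0, 0, 0.2], "angular": [0, 0, 0], "gripper": 0},
  {"linear": [0, 0, 0.2], "angular": [0, 0, 0], "gripper": 0},
  {"linear": [0, 0, 0.1], "angular": [0, 0, 0], "gripper": 0},
  {"linear": [0, 0, 0], "angular": [0, 0, 0], "gripper": 0},
])

```text
time_s: 24.25
tool_pos: [0.6068, 0.001, 0.1463]
eef_rot: [0.73, -3.053, -0.002]
ft_force: [0.6, -0.3, 0.6]
grip_width: 0.0855
grip_force: 0.0
```

```bash
python3 go.py B0,0.093
```

```text
t 24.25 pos [0.6068 0.001  0.1463] yaw y 116.9 tilt -1.0 q [-0.14  0.39 -0.    1.18 -0.   -0.61] w 0.0855
B0,0.093 total units [-0.01  -0.009  0.355] rows 1 rotvec/0.5 [ 0.003 -0.005 -0.014]
```

Call:
play_rows([
  {"linear": [-0.01, -0.009, 0.12], "angular": [0, 0, 0], "gripper": 0},
  {"linear": [0, 0, 0.12], "angular": [0, 0, 0], "gripper": 0},
  {"linear": [0, 0, 0.11], "angular": [0, 0, 0], "gripper": 0},
  {"linear": [0, 0, 0], "angular": [0, 0, 0], "gripper": 0.3},
  {"linear": [0, 0, 0], "angular": [0, 0, 0], "gripper": 1},
  {"linear": [0, 0, 0], "angular": [0, 0, 0], "gripper": 1},
  {"linear": [0, 0, 0], "angular": [0, 0, 0], "gripper": 1},
  {"linear": [0, 0, 0], "angular": [0, 0, 0], "gripper": 1},
  {"linear": [0, 0, 0], "angular": [0, 0, 0], "gripper": 1},
  {"linear": [0, 0, -0.1], "angular": [0, 0, 0], "gripper": 1},
  {"linear": [0, 0, -0.25], "angular": [0, 0, 0], "gripper": 1},
  {"linear": [0, 0, -0.3], "angular": [0, 0, 0], "gripper": 1},
])

```text
time_s: 25.75
tool_pos: [0.6091, 0.0005, 0.194]
eef_rot: [0.731, -3.054, -0.001]
ft_force: [0.0, 0.7, 0.3]
grip_width: 0.0215
grip_force: 39.1
```

```bash
python3 go.py S,0.24 S,0.149
```

```text
t 25.75 pos [6.091e-01 5.000e-04 1.940e-01] yaw y 116.91 tilt -1.0 q [-0.14  0.37  0.09  1.29 -0.   -0.61] w 0.0215
S,0.24 total units [-0.556  2.209 -0.306] rows 7 rotvec/0.5 [ 0.001 -0.002 -0.014]
S,0.149 total units [-0.001 -0.     0.607] rows 2 rotvec/0.5 [ 0.001 -0.002 -0.014]
```

Call:
play_rows([
  {"linear": [-0.0695, 0.276, -0.1], "angular": [0, 0, 0], "gripper": 1},
  {"linear": [-0.0695, 0.276, -0.1], "angular": [0, 0, 0], "gripper": 1},
  {"linear": [-0.0695, 0.276, -0.1], "angular": [0, 0, 0], "gripper": 1},
  {"linear": [-0.0695, 0.276, 0], "angular": [0, 0, 0], "gripper": 1},
  {"linear": [-0.0695, 0.276, 0], "angular": [0, 0, 0], "gripper": 1},
  {"linear": [-0.0695, 0.276, 0], "angular": [0, 0, 0], "gripper": 1},
  {"linear": [-0.0695, 0.276, 0], "angular": [0, 0, 0], "gripper": 1},
  {"linear": [-0.0695, 0.276, 0], "angular": [0, 0, 0], "gripper": 1},
  {"linear": [0, 0, 0.2], "angular": [0, 0, 0], "gripper": 1},
  {"linear": [0, 0, 0.2], "angular": [0, 0, 0], "gripper": 1},
  {"linear": [0, 0, 0.2], "angular": [0, 0, 0], "gripper": 1},
  {"linear": [0, 0, 0], "angular": [0, 0, 0], "gripper": 1},
])

```text
time_s: 27.25
tool_pos: [0.533, 0.3331, 0.1464]
eef_rot: [0.73, -3.052, 0.001]
ft_force: [-1.1, -1.4, -0.1]
grip_width: 0.0217
grip_force: 39.2
```

```bash
python3 go.py S,0.111
```

```text
t 27.25 pos [0.533  0.3331 0.1464] yaw y 116.91 tilt -1.0 q [ 0.43  0.43  0.06  1.2  -0.   -0.04] w 0.0217
S,0.111 total units [-0.006  0.002  0.236] rows 1 rotvec/0.5 [ 0.    -0.008 -0.013]
```

Call:
play_rows([
  {"linear": [0, 0, 0.08], "angular": [0, 0, 0], "gripper": 1},
  {"linear": [0, 0, 0.08], "angular": [0, 0, 0], "gripper": 1},
  {"linear": [0, 0, 0.08], "angular": [0, 0, 0], "gripper": 1},
  {"linear": [0, 0, 0], "angular": [0, 0, 0], "gripper": 1},
])

```text
time_s: 27.75
tool_pos: [0.5335, 0.3333, 0.1106]
eef_rot: [0.731, -3.054, 0.001]
ft_force: [-0.7, -0.8, -0.2]
grip_width: 0.0212
grip_force: 39.2
```

Call:
play_rows([
  {"linear": [0, 0, 0.08], "angular": [0, 0, 0], "gripper": 1},
  {"linear": [0, 0, 0.08], "angular": [0, 0, 0], "gripper": 1},
  {"linear": [0, 0, 0.04], "angular": [0, 0, 0], "gripper": 1},
  {"linear": [0, 0, 0], "angular": [0, 0, 0], "gripper": 1},
  {"linear": [0, 0, 0], "angular": [0, 0, 0], "gripper": 0.4},
  {"linear": [0, 0, 0], "angular": [0, 0, 0], "gripper": 0},
  {"linear": [0, 0, 0], "angular": [0, 0, 0], "gripper": 0},
  {"linear": [0, 0, -0.2], "angular": [0, 0, 0], "gripper": 0},
  {"linear": [0, 0, -0.2], "angular": [0, 0, 0], "gripper": 0},
  {"linear": [0, 0, 0], "angular": [0, 0, 0], "gripper": 0},
])

```text
time_s: 29.0
tool_pos: [0.5351, 0.3341, 0.144]
eef_rot: [-0.73, 3.051, 0.001]
ft_force: [-0.6, 0.7, -0.8]
grip_width: 0.0852
grip_force: 0.0
```

```bash
python3 go.py C,0.14 C,0.064
```

```text
t 29.0 pos [0.5351 0.3341 0.144 ] yaw y 116.92 tilt -1.0 q [ 0.43  0.43  0.05  1.19 -0.   -0.04] w 0.0852
C,0.14 total units [ 0.397 -0.001  0.025] rows 2 rotvec/0.5 [-0.     0.008 -0.013]
C,0.064 total units [0.002 0.    0.507] rows 2 rotvec/0.5 [-0.     0.008 -0.013]
```

Call:
play_rows([
  {"linear": [0.195, 0, 0], "angular": [0, 0, 0], "gripper": 0},
  {"linear": [0.195, 0, 0], "angular": [0, 0, 0], "gripper": 0},
  {"linear": [0, 0, 0], "angular": [0, 0, 0], "gripper": 0},
  {"linear": [0, 0, 0.15], "angular": [0, 0, 0], "gripper": 0},
  {"linear": [0, 0, 0], "angular": [0, 0, 0], "gripper": 0},
  {"linear": [0, 0, 0], "angular": [0, 0, 0], "gripper": 0},
])

```text
time_s: 29.75
tool_pos: [0.4823, 0.3072, 0.1193]
eef_rot: [0.731, -3.055, -0.0]
ft_force: [0.5, -1.2, 0.5]
grip_width: 0.0857
grip_force: 0.0
```

```bash
python3 go.py C,0.064
```

```text
t 29.75 pos [0.4823 0.3072 0.1193] yaw y 116.91 tilt -1.0 q [ 0.42  0.35 -0.14  1.08  0.   -0.05] w 0.0857
C,0.064 total units [ 0.002 -0.001  0.369] rows 2 rotvec/0.5 [ 0.    -0.    -0.014]
```

Call:
play_rows([
  {"linear": [0, 0, 0.12], "angular": [0, 0, 0], "gripper": 0},
  {"linear": [0, 0, 0.12], "angular": [0, 0, 0], "gripper": 0},
  {"linear": [0, 0, 0.12], "angular": [0, 0, 0], "gripper": 0},
  {"linear": [0, 0, 0], "angular": [0, 0, 0], "gripper": 0.3},
  {"linear": [0, 0, 0], "angular": [0, 0, 0], "gripper": 1},
  {"linear": [0, 0, 0], "angular": [0, 0, 0], "gripper": 1},
  {"linear": [0, 0, 0], "angular": [0, 0, 0], "gripper": 1},
  {"linear": [0, 0, 0], "angular": [0, 0, 0], "gripper": 1},
  {"linear": [0, 0, -0.1], "angular": [0, 0, 0], "gripper": 1},
  {"linear": [0, 0, -0.25], "angular": [0, 0, 0], "gripper": 1},
  {"linear": [0, 0, -0.35], "angular": [0, 0, 0], "gripper": 1},
  {"linear": [0, 0, -0.35], "angular": [0, 0, 0], "gripper": 1},
])

```text
time_s: 31.25
tool_pos: [0.4815, 0.3069, 0.2253]
eef_rot: [-0.731, 3.055, 0.0]
ft_force: [0.7, -0.4, -0.9]
grip_width: 0.0286
grip_force: 39.5
```

```bash
python3 go.py B0,0.23 B0,0.14
```

```text
t 31.25 pos [0.4815 0.3069 0.2253] yaw y 116.92 tilt -1.0 q [ 0.42  0.3   0.06  1.33 -0.   -0.05] w 0.0286
B0,0.23 total units [ 0.168 -2.205 -0.032] rows 7 rotvec/0.5 [-0.     0.    -0.013]
B0,0.14 total units [0.  0.  0.6] rows 2 rotvec/0.5 [-0.     0.    -0.013]
```

Call:
play_rows([
  {"linear": [0.021, -0.2756, 0], "angular": [0, 0, 0], "gripper": 1},
  {"linear": [0.021, -0.2756, 0], "angular": [0, 0, 0], "gripper": 1},
  {"linear": [0.021, -0.2756, 0], "angular": [0, 0, 0], "gripper": 1},
  {"linear": [0.021, -0.2756, 0], "angular": [0, 0, 0], "gripper": 1},
  {"linear": [0.021, -0.2756, 0], "angular": [0, 0, 0], "gripper": 1},
  {"linear": [0.021, -0.2756, 0], "angular": [0, 0, 0], "gripper": 1},
  {"linear": [0.021, -0.2756, 0], "angular": [0, 0, 0], "gripper": 1},
  {"linear": [0.021, -0.2756, 0], "angular": [0, 0, 0], "gripper": 1},
  {"linear": [0, 0, 0.2], "angular": [0, 0, 0], "gripper": 1},
  {"linear": [0, 0, 0.2], "angular": [0, 0, 0], "gripper": 1},
  {"linear": [0, 0, 0.12], "angular": [0, 0, 0], "gripper": 1},
  {"linear": [0, 0, 0], "angular": [0, 0, 0], "gripper": 1},
])

```text
time_s: 32.75
tool_pos: [0.6083, 0.0008, 0.1443]
eef_rot: [0.73, -3.053, -0.001]
ft_force: [0.3, -0.9, -0.0]
grip_width: 0.0287
grip_force: 39.6
```

```bash
python3 go.py B0,0.080
```

```text
t 32.75 pos [0.6083 0.0008 0.1443] yaw y 116.91 tilt -1.0 q [-0.14  0.39 -0.    1.18  0.   -0.61] w 0.0287
B0,0.080 total units [-0.002 -0.003  0.428] rows 2 rotvec/0.5 [ 0.003 -0.004 -0.014]
```

Call:
play_rows([
  {"linear": [0, 0, 0.08], "angular": [0, 0, 0], "gripper": 1},
  {"linear": [0, 0, 0.08], "angular": [0, 0, 0], "gripper": 1},
  {"linear": [0, 0, 0.07], "angular": [0, 0, 0], "gripper": 1},
  {"linear": [0, 0, 0], "angular": [0, 0, 0], "gripper": 1},
])

```text
time_s: 33.25
tool_pos: [0.6086, 0.0009, 0.1092]
eef_rot: [0.731, -3.054, -0.001]
ft_force: [-0.7, -0.0, -0.3]
grip_width: 0.0285
grip_force: 39.6
```

Call:
play_rows([
  {"linear": [0, 0, 0.08], "angular": [0, 0, 0], "gripper": 1},
  {"linear": [0, 0, 0.08], "angular": [0, 0, 0], "gripper": 1},
  {"linear": [0, 0, 0.04], "angular": [0, 0, 0], "gripper": 1},
  {"linear": [0, 0, 0], "angular": [0, 0, 0], "gripper": 1},
  {"linear": [0, 0, 0], "angular": [0, 0, 0], "gripper": 0.4},
  {"linear": [0, 0, 0], "angular": [0, 0, 0], "gripper": 0},
  {"linear": [0, 0, 0], "angular": [0, 0, 0], "gripper": 0},
  {"linear": [0, 0, -0.15], "angular": [0, 0, 0], "gripper": 0},
  {"linear": [0, 0, -0.25], "angular": [0, 0, 0], "gripper": 0},
  {"linear": [0, 0, -0.3], "angular": [0, 0, 0], "gripper": 0},
  {"linear": [0, 0, -0.3], "angular": [0, 0, 0], "gripper": 0},
  {"linear": [0, 0, 0], "angular": [0, 0, 0], "gripper": 0},
])

```text
time_s: 34.75
tool_pos: [0.6104, 0.0006, 0.2339]
eef_rot: [-0.73, 3.05, -0.004]
ft_force: [-0.1, -0.3, -0.6]
grip_width: 0.0853
grip_force: 0.0
```

```bash
python3 - <<'E'
from h import *
a=vision.grab_frame("scene");b=vision.grab_frame("side")
x=cv2.resize(a["color"][110:310,220:500,::-1],(420,300),interpolation=2);y=cv2.resize(b["color"][120:300,220:410,::-1],(317,300),interpolation=2)
cv2.imwrite("pics/p7.png",np.hstack([x,y]))
E
```

```text
(no output)
```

View pics/p7.png

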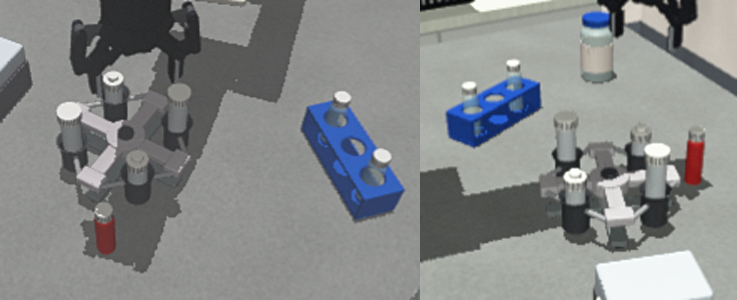

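The long tubes stand opposite each other at (69,130) and (178,105) in the left crop, and the short tubes at (113,90) and (137,170). Both vials stand upright in the rack's end holes at (341,105) and (381,165). The gripper is clear of everything, and the other things are where they were.

```bash
python3 -c "
from rig import ticket
print(ticket.hand_in())"
```

```text
the job is handed in; nothing more can be done
None
```

The job is handed in at about 35 s of the 122 s limit: the final pictures show the long tubes opposite each other and the short tubes opposite each other in the rotor, and both vials upright in the rack; no verdict was returned.

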